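Pry open the insert case and hold the loupe at focus over an insert

ROBOT

A 7-joint arm with a two-finger parallel gripper is mounted at the origin on a cart in front of the work surface, level with it; the furniture and walls round the work are solid. World frame = base frame: x ahead of the robot, y to its left, z up, the work surface at z = 0. Lengths are in m, angles in rad, forces in N, time in s.
With the tool pointing down it reaches from about 0.4 to 0.875 m from the base axis. Payload 6.5 kg.
Tool frame: the origin (TCP) lies between the finger pads; the fingertips stand 25 mm ahead of it and the grasp point (between the pads) lies 6 mm ahead of it (robot.finger_overhang is the distance from the TCP to the fingertips, in m); z points along the fingers, y is the direction in which the jaws open and shut (so a half turn about z gives the same grasp; the last joint's range is limited). The gripper opens to 88 mm and grips with 3 to 60 N. Pads are 18 mm wide; open, the fingers measure 123 mm over their backs; the gripper's body (75 mm by 187 mm) begins 45 mm behind the grasp point.
Start: joints at [1.239, 0.536, -0.004, 1.538, 0.003, 1.067, -0.071], TCP at [0.171, -0.627, 0.264] pointing down, gripper open.
Joint ranges: [-2.7, 2.7], [-0.37, 2.16], [-1.27, 1.26], [0.24, 2.4], [-1.31, 4.45], [0.19, 1.91], [-2.76, 2.76]. Speed limits (rad/s): [2.39, 2.39, 3.14, 3.14, 3.14, 3.14, 3.14].

INTERFACE

Orientations are given as a unit quaternion [w, x, y, z].
In Python, from plant import robot gives the robot as it stands. The module is installed in compiled form; this text tells all that it offers.
- The arm moves only by the tool step_arm, never from a script. Its arguments are lists of equal length, an entry for each row: "dp": the shift along the tool's x, y, z in mm, a list of three; "twist": the turn about the tool's z in rad; "hand": the closure in counts, from 0 (fully open) to 255 (shut). In form: {"dp": [[tx, ty, tz], ...], "twist": [twist, ...], "hand": [hand, ...]}. A call has 1 to 5 rows; each row is the pose to reach, as a shift and turn from the pose commanded when the call began, along the tool's axes at that moment; what a row does not reach only later rows make up. A row lasts 1/10 s, in which the tool goes at most 50 mm and 8.59 degrees, less where a joint would pass 70% of its speed; a pose out of reach is approached as far as the arm can. A call with a gripper value outside its range is refused whole. The fingers move at their own pace and stop on an object; "grip_force" is the grip in N (left out, the last holds). Time passes only in rows, so rows that repeat a pose let the fingers close. It gives the time, the measured TCP pose, the force and the opening at its end, in the units of the state.
- robot.read_state(): the state, without advancing time (a new reading comes with each control period).
- robot.capture(name): name is "side" or "top" or "wrist"; returns the picture (420x560x3 uint8, red, green, blue); there is no depth.
- robot.camera_model(name): a dict with "fx", "fy", "cx", "cy" (pixels), "distortion" ([k1, k2, p1, p2, k3] as OpenCV has them; the pictures are not rectified), "world_from_camera" (4x4, takes a point from camera to world coordinates). Camera axes: x right, y down, z forward; pixel columns grow to the right and rows downward; lengths in m; the calibration is good to about 2 mm. A picture is of the moment at which its call begins: read the wrist's pose just before it. camera_model takes no time and is no camera call; for the wrist camera it gives the pose at the moment of the call.
- robot.job_done(): hands the job in, once; it reports no verdict.
The state is a dict: "time_s": time; "joint_positions": joint angles; "joint_vel": joint speeds; "effort": joint torques, N m; "tool_pos": TCP position; "tool_rot": TCP orientation; "wrist_force": force on the tool from outside, world axes, zero at the start; "wrist_torque": the same for the moment, N m; "opening": finger opening in m.
Only numpy, scipy, OpenCV 4.12 (cv2) and the standard library are available. Lean on these libraries where they do the work, as an engineer would, in place of code of your own. Each camera call takes 0.05 s, during which the arm holds its last target. There are 200 camera calls.

TASK

Lever up the lid of the pale grey insert case on the wooden block with the yellow screwdriver, not with the fingers (its front tab gives the blade a hold), swing it open past upright so that it stays, and lay the screwdriver flat on the bench. Then pick up the loupe and hold it level, its lens centred over the gold insert in the middle compartment and at the height of the red scriber point on the surface gauge, which is set to the focal height; do not shift the gauge or its scriber, the green vial or the chuck key. Finish while still holding the loupe steady there, clear of the case and the gauge.

Things in the scene. Friction and masses are not known exactly. Their poses are not given: they have to be found in the camera images.
- insert_case: pale grey insert case, 68 (x) x 118 (y) x 22 mm, fixed on a wooden block 60 x 120 x 30 mm. Origin: centre of its underside, 30 mm above the bench. +x points to the hinged back, -x to the front edge with the tab, z up. Outer face of the front wall at x = -33.8 mm, wall tops 13.6 mm above the origin; the lid is the slab above. Inside, five compartments side by side along y with small gold inserts
- insert_case_lid (a joint): the lid's hinge in rad: 0 shut, 1.57 upright, 1.83 fully open, leaning back on its stop. The hinge line runs along the case's y at x = +32.6 mm, 15.4 mm above the case origin. Light lid (15 g), no latch; the hinge is damped (about 1 N at the tab at 1 rad/s); let go, it sinks slowly if little raised and stays from about 45 degrees up
- lid_tab (a point): middle of the lower edge of the lid's front tab (moves with the lid). The tab is 18 mm wide along y, stands 2 mm out from the front wall; shut, its lower edge is 9.6 mm above the case origin (40 mm above the bench). A blade held level against the front wall just below catches it 2 mm deep; once the lid is up some 15 mm the blade can slide in under it over the wall
- insert (a point): centre of the top of the gold cutting insert in the middle compartment, 12.5 mm in front of the case's middle, 7 mm above the case origin; visible once the lid is open
- screwdriver: flat screwdriver with yellow handle, 191 mm, loose, 70 g, lying on the bench. Origin: below the middle of its length, on the bench; z up. The blade points to its own -y: tip at (0, -96, 13) mm, shank 8 mm thick (the blade end acts as thick as that) from y = -96 to +6; handle 26 mm wide (x), 27 mm high from y = +6 to +96
- loupe: hand loupe lying flat on the bench, loose, 75 g: a steel-framed round lens 68 mm across and 10 mm thick, with a black flat-sided handle 16 mm wide and 13 mm high. Origin: centre of the lens' underside. The handle runs along its own -x, from x = -53 to -149 mm; z is up through the lens
- lens (a point): centre of the loupe's lens, half way through its thickness, 5 mm above the loupe's origin
- loupe_grip (a point): a good place to grip the loupe's handle, 80 mm from the lens centre, half way up the handle; its axes are the loupe's
- surface_gauge: surface gauge standing beside the end of the case, loose, 1 kg: dark steel base 78 x 52 x 27 mm with an upright spindle 10 mm thick, 152 mm high at its origin; a scriber is clamped on the spindle. Origin: foot of the spindle, on the bench. The scriber points to the gauge's -x, towards the case
- scriber_tip (a point): the red tip of the scriber, level with which the lens centre is to be held; 85 to 119 mm above the bench, 85 mm in front of the spindle, near the end of the case. Its axes are those of the gauge, z up
- vial_green: green oil vial, 25 mm across, 67 mm high, standing behind the work; bystander
- chuck_key: black chuck key with crossbar, 21 x 68 x 46 mm, lying behind the work; bystander

How it is judged:
On the way, in this order (a step that is already met when the one before it is completed fails the run):
1. the screwdriver lifts the lid: it presses on the case's lid while the lid is raised 0.3 rad or more (value of joint insert_case_lid between 0.3 and 1.4 rad and contact force between screwdriver and insert_case above 0.02 N), for 0.1 s.
2. the lid is open past upright (over 1.5 rad) and the screwdriver lies flat on the bench, let go (value of joint insert_case_lid above 1.5 rad and height (world z) of screwdriver below 0.03 m and angle between screwdriver's own y axis and vertical between 1.35 and 1.79 rad and contact force between screwdriver and the fingers below 0.05 N and contact force between screwdriver and insert_case below 0.05 N), for 0.2 s.
At the end, for the whole second after the job is handed in: loupe held still in the fingers clear of case and gauge, lens centre within 12 mm sideways of the middle insert and within 8 mm of the scriber point's height, tilted under 0.12 rad; lid open past 1.5 rad; screwdriver flat on the bench, let go (all of step 2 and horizontal distance between lens and insert below 0.012 m and z of lens in the frame of scriber_tip between -0.008 and 0.008 m and angle between loupe's own z axis and vertical below 0.12 rad and contact force between loupe and the fingers above 0.5 N and contact force between loupe and insert_case below 0.1 N and contact force between loupe and surface_gauge below 0.1 N and linear speed of loupe below 0.02 m/s and angular speed of loupe below 0.15 rad/s); the arm keeps its last pose, push and grip.
It fails at once if the fingers press on the case or its lid with over 0.5 N (the blade does the opening) (contact force between the fingers and insert_case above 0.5 N).
It fails at once if the gauge is upset: the scriber point moves over 8 mm (distance of scriber_tip from where it was at the start of the episode above 0.008 m).
It fails at once if the green oil vial is moved over 20 mm (distance of vial_green from where it was at the start of the episode above 0.02 m).
It fails at once if the chuck key is moved over 20 mm (distance of chuck_key from where it was at the start of the episode above 0.02 m).
It also fails if it takes over 72 s, if anything falls off the work surface, if the arm or the gripper's body presses on something with over 40 N, if the wrist force passes 120 N, or if a joint passes its speed limit or range.

## Working session

There is one attempt and no reset: what is moved stays moved. The work goes in short steps, Python scripts to look and compute and a tool call to move; the robot and the scene stay as the last step left them, time stands still between calls to the robot, and variables do not carry over. Pictures are saved under pics/ and viewed, about 8 in all and at most 12, crops included, and the job is handed in when it is done.

Besides the shell and the picture viewer there is one more tool, called as name([rows], argument=value, ...), one row to a line, values as JSON. step_arm: Moves the arm, as the interface text tells. Its arguments: {"type":"object","properties":{"dp":{"type":"array","items":{"type":"array","items":{"type":"number"}}},"twist":{"type":"array","items":{"type":"number"}},"hand":{"type":"array","items":{"type":"number"}},"grip_force":{"type":"number"}},"required":["dp","twist","hand"]}

```bash
mkdir -p pics; python3 - <<'E'
from plant import robot
import cv2,numpy as np
s=robot.read_state();print(s['time_s'],s['tool_pos'],s['tool_rot'],s['opening'])
for n in('top','side'):
    im=robot.capture(n);cv2.imwrite(f'pics/{n}0.png',im[:,:,::-1]);m=robot.camera_model(n)
    print(n,m['fx'],m['cx'],m['cy'],m['distortion']);print(np.round(m['world_from_camera'],4))
m=robot.camera_model('wrist');print(m['fx'],np.round(m['world_from_camera'],4))
E
```

```text
0.0 [ 0.17059127 -0.62663631  0.26285295] [-8.37164004e-04  9.91174978e-01  1.32557287e-01 -1.66036739e-04] 0.0880143376152222
top 441.67831462769567 286.1185502786173 209.69399887922717 [-0.08993675  0.          0.          0.          0.        ]
[[ 0.0106 -0.9962  0.0867  0.4685]
 [-0.9999 -0.0108 -0.0015  0.1779]
 [ 0.0024 -0.0867 -0.9962  1.1774]
 [ 0.      0.      0.      1.    ]]
side 541.1794851989907 280.4014386472144 207.6486472438587 [0.00296773 0.         0.         0.         0.        ]
[[-0.9992 -0.0378  0.0148  0.5447]
 [-0.0348  0.6102 -0.7915  1.0311]
 [ 0.0209 -0.7914 -0.611   0.7377]
 [ 0.      0.      0.      1.    ]]
314.3458320903673 [[ 0.2627 -0.9183 -0.296   0.2464]
 [-0.9649 -0.2505 -0.079  -0.6052]
 [-0.0016  0.3064 -0.9519  0.3832]
 [ 0.      0.      0.      1.    ]]
```

View pics/top0.png

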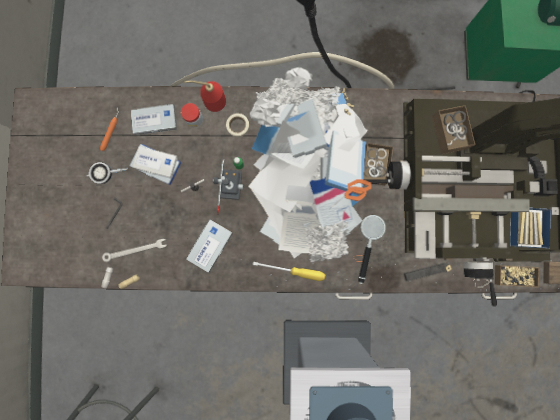

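View pics/side0.png

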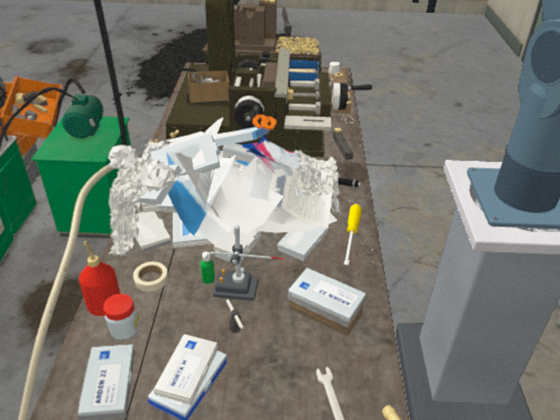

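The top view shows the screwdriver with its tip at (253,263) and handle end at (324,274). The loupe lens is at (373,230), the case labelled "ARDEN 22" at (208,246) and the gauge at (229,185), with the scriber's red tip near (219,212). I'll measure these next.

```bash
cat > h.py <<'E'
from plant import robot
import cv2,numpy as np
from scipy.spatial.transform import Rotation as R
def cam(n):
    m=robot.camera_model(n);return np.array([[m['fx'],0,m['cx']],[0,m['fy'],m['cy']],[0,0,1]]),np.array(m['distortion'],float),np.array(m['world_from_camera'])
def ray(c,p):
    K,d,T=c;u=cv2.undistortPoints(np.array(p,float).reshape(-1,1,2),K,d).reshape(-1,2)
    v=np.c_[u,np.ones(len(u))]@T[:3,:3].T;return T[:3,3],v/np.linalg.norm(v,axis=1)[:,None]
def plane(c,p,z):
    o,v=ray(c,p);return o+v*((z-o[2])/v[:,2])[:,None]
def tri(c1,p1,c2,p2):
    o1,v1=ray(c1,p1);o2,v2=ray(c2,p2);v1,v2=v1[0],v2[0]
    t=np.linalg.lstsq(np.c_[v1,-v2],o2-o1,rcond=None)[0];a=o1+t[0]*v1;b=o2+t[1]*v2
    return (a+b)/2,np.linalg.norm(a-b)
def pix(c,X):
    K,d,T=c;W=np.linalg.inv(T);r,_=cv2.Rodrigues(W[:3,:3]);return cv2.projectPoints(np.array(X,float).reshape(-1,1,3),r,W[:3,3],K,d)[0].reshape(-1,2)
def local(Xw,s=None):
    "world points -> mm in tool axes at present"
    s=s or robot.read_state();q=s['tool_rot'];r=R.from_quat([q[1],q[2],q[3],q[0]])
    return r.inv().apply(np.array(Xw)-s['tool_pos'])*1000
E
python3 - <<'E'
from h import *
t=cv2.imread('pics/top0.png');s=cv2.imread('pics/side0.png')
ct,cs=cam('top'),cam('side')
def blob(im,lo,hi,box):
    h=cv2.cvtColor(im,cv2.COLOR_BGR2HSV);m=cv2.inRange(h,lo,hi);x0,y0,x1,y1=box;k=np.zeros_like(m);k[y0:y1,x0:x1]=m[y0:y1,x0:x1];return np.argwhere(k)[:,::-1].astype(float)
yh=blob(t,(22,120,120),(35,255,255),(240,255,335,290));print('yellow',len(yh),yh.min(0),yh.max(0),yh.mean(0))
for nm,im,box in(('t',t,(205,195,235,222)),('s',s,(245,245,300,275))):
    r=np.r_[blob(im,(0,110,80),(8,255,255),box),blob(im,(172,110,80),(180,255,255),box)];print('red',nm,len(r),r.tolist()[:12])
a=cv2.resize(t[195:295,180:400],None,fx=3.6,fy=3.6,interpolation=cv2.INTER_CUBIC)
b=cv2.resize(s[220:340,190:380],None,fx=2.4,fy=2.4,interpolation=cv2.INTER_CUBIC)
o=np.zeros((600,800,3),np.uint8);o[:360,:792]=a;b=b[:240];
b=cv2.resize(s[240:335,195:375],None,fx=2.5,fy=2.5,interpolation=cv2.INTER_CUBIC);o[360:360+b.shape[0],:b.shape[1]]=b
c=cv2.resize(t[150:225,170:265],None,fx=3.2,fy=3.2,interpolation=cv2.INTER_CUBIC);o[360:600,460:460+c.shape[1]]=c
cv2.imwrite('pics/z1.png',o)
E
```

```text
yellow 294 [291. 267.] [324. 280.] [308.10544218 273.45918367]
red t 7 [[218.0, 206.0], [218.0, 207.0], [218.0, 208.0], [217.0, 209.0], [218.0, 209.0], [218.0, 210.0], [218.0, 211.0]]
red s 20 [[272.0, 257.0], [273.0, 257.0], [274.0, 257.0], [275.0, 257.0], [276.0, 257.0], [277.0, 257.0], [272.0, 258.0], [273.0, 258.0], [274.0, 258.0], [275.0, 258.0], [276.0, 258.0], [277.0, 258.0]]
```

View pics/z1.png

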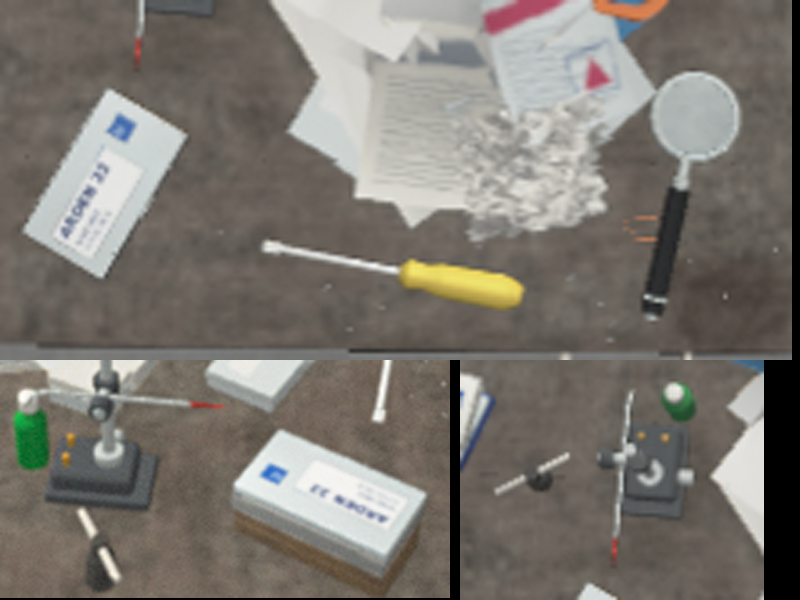

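The zoomed view gives the case top's corners and shows the label text facing the lower-right side, so the front edge is the one nearest the robot. The side view shows no tab on the far faces, which agrees. Next I'll compute the poses.

```bash
cat > p.py <<'E'
from h import *
ct,cs=cam('top'),cam('side')
f=lambda *p:[(x/3.6+180,y/3.6+195) for x,y in p]
C=plane(ct,f((110,90),(187,135),(103,277),(24,230)),.052);print('case',C.round(4),C.mean(0).round(4),[np.linalg.norm(C[i]-C[i-1]).round(4) for i in range(4)])
g=lambda *p:[(x/2.5+195,(y-360)/2.5+240) for x,y in p]
S=plane(cs,g((283,431),(427,491),(385,562),(232,489)),.052);print('case side',S.round(4),S.mean(0).round(4))
sd=plane(ct,f((263,246),(400,272),(523,293)),.013);print('sd tip, ferrule, end',sd.round(4))
L=plane(ct,f((695,115),),.008);print('lens',L.round(4))
H=plane(ct,f((678,188),(652,312)),.010);print('handle',H.round(4))
k,e=tri(ct,[(217.8,211)],cs,[(283,258.7)]);print('scriber tip',k.round(4),e)
q=lambda *p:[(170+(x-460)/3.2,150+(y-360)/3.2) for x,y in p]
print('base',plane(ct,q((628,420),(690,425),(683,518),(621,512)),.02).round(3),'vial',plane(ct,q((676,395)),.067),'key',plane(ct,q((495,492),(570,455)),.03))
E
python3 p.py; python3 - <<'E'
import cv2
s=cv2.imread('pics/side0.png');print(s[250:266,268:290,2].astype(int)-s[250:266,268:290,1])
E
```

```text
case [[0.5379 0.3693 0.052 ]
 [0.5066 0.3137 0.052 ]
 [0.4058 0.3712 0.052 ]
 [0.4379 0.4281 0.052 ]] [0.472  0.3706 0.052 ] [np.float64(0.116), np.float64(0.0637), np.float64(0.116), np.float64(0.0654)]
case side [[0.5048 0.3198 0.052 ]
 [0.4053 0.3737 0.052 ]
 [0.4387 0.4388 0.052 ]
 [0.5403 0.3792 0.052 ]] [0.4723 0.3779 0.052 ]
sd tip, ferrule, end [[0.4277 0.2614 0.013 ]
 [0.4099 0.1614 0.013 ]
 [0.3956 0.0717 0.013 ]]
lens [[ 0.5267 -0.0555  0.008 ]]
handle [[ 0.4728 -0.0423  0.01  ]
 [ 0.3822 -0.0231  0.01  ]]
scriber tip [0.5541 0.3444 0.0969] 0.006694072121531455
base [[0.677 0.346 0.02 ]
 [0.673 0.295 0.02 ]
 [0.595 0.299 0.02 ]
 [0.6   0.35  0.02 ]] vial [[0.68871106 0.30170862 0.067     ]] key [[0.61401518 0.45330341 0.03      ]
 [0.6452515  0.39213103 0.03      ]]
[[  8   7  10   7   6   3   6  12   5   6   5   1  -3  -5  -5  -7  -6  -3
   -5  -6  -7  -3]
 [ 11   9  11   6   4  10   8   7   5   6   6   8   2  -4  -2  -3  -4  -2
   -6  -1   0  -5]
 [  9   5   9   6   8   3   9   6  12  11  10   4   5   4   1  -1  -1  -6
   -4  -7  -5  -2]
 [  8  10  10   5   9  11  11   8
[... 476 characters left out ...]
1  83  96 108  88  84  65  22
   12  12   9  12]
 [  7   4  10  16  23  22  21  25  27  27  29  35  46  55  43  43  36  17
   10  13  16  14]
 [  9   7   9   6   6   7   7   8   8   6   9  10  12  13  12   8  12   9
   12  13  14  10]
 [  6   9   6   8  12   6   7   9   7   2   7  11  12  10   9  11  11   8
   11  10  11  13]
 [ 11  11   6   9   7  11   7   9  12  12  10   7   9  13  14  13  13  16
   16  14  12   9]
 [  6   5  10  11  10  10  11   9  12  10   9  11  10  13  11  14  14  17
   13   8  11  12]
 [ 11  10  12  13  10  12   9  12  11  13  10   9  12  13  10  14  10  14
   11  13  10  10]
 [ 12  10  14   8  11  13  13  13  13  14  13  10  16  16  13  11  12  14
   16  12  10   8]]
```

step_arm([
  [41,-28,0],
  [82,-56,0],
  [123,-84,0],
  [164,-112,0],
  [205,-140,0],
], twist=[0,0,0,0,0], hand=[0,0,0,0,0], grip_force=40)

```text
time_s: 0.6
tool_pos: [0.3326, -0.4364, 0.2635]
tool_rot: [-0.0, 0.991, 0.132, -0.0]
wrist_force: [0.7, 0.3, -0.1]
opening: 0.0881
```

step_arm([
  [38,-25,0],
  [75,-51,0],
  [113,-76,0],
  [150,-102,0],
  [167,-148,0],
], twist=[0,0,0,0,0], hand=[0,0,0,0,0])

```text
time_s: 1.1
tool_pos: [0.4568, -0.2504, 0.2636]
tool_rot: [0.0, 0.991, 0.133, 0.001]
wrist_force: [0.4, 0.3, 0.2]
opening: 0.0879
```

step_arm([
  [7,-48,0],
  [14,-96,0],
  [20,-144,0],
  [27,-191,0],
  [34,-239,0],
], twist=[0,0,0,0,0], hand=[0,0,0,0,0])

```text
time_s: 1.6
tool_pos: [0.4233, -0.0104, 0.2637]
tool_rot: [0.0, 0.991, 0.132, -0.0]
wrist_force: [1.8, 0.6, -1.0]
opening: 0.0883
```

step_arm([
  [7,-48,20],
  [14,-96,40],
  [20,-143,60],
  [20,-143,63],
  [20,-143,63],
], twist=[-0.14,-0.28,-0.42,-0.56,-0.7], hand=[0,0,0,0,0])

```text
time_s: 2.1
tool_pos: [0.4044, 0.1332, 0.1997]
tool_rot: [-0.001, 0.883, 0.469, -0.001]
wrist_force: [1.0, -0.3, -0.7]
opening: 0.0883
```

step_arm([
  [0,0,0],
  [0,0,0],
  [0,0,0],
  [0,0,0],
  [0,0,0],
], twist=[-0.14,-0.28,-0.42,-0.438,-0.438], hand=[0,0,0,0,0])

```text
time_s: 2.6
tool_pos: [0.4056, 0.1311, 0.2006]
tool_rot: [-0.0, 0.765, 0.644, -0.0]
wrist_force: [0.5, -0.0, 0.0]
opening: 0.0882
```

```bash
python3 - <<'E'
from h import *
s=robot.read_state();print(s['time_s'],s['tool_pos'],s['tool_rot'],np.round(s['joint_positions'],2))
c=cam('wrist');im=robot.capture('wrist')[:,:,::-1].copy();cv2.imwrite('pics/w1.png',im)
print(pix(c,[[.4277,.2614,.013],[.41,.1614,.013],[.3956,.0717,.013]]).round(0))
E
```

```text
2.6 [0.40564678 0.13106817 0.20057577] [-1.38716360e-04  7.64609679e-01  6.44493597e-01 -1.48924494e-04] [ 0.12  0.32 -0.62  2.13  0.26  0.77 -0.84]
[[283.  47.]
 [283. 162.]
 [284. 247.]]
```

View pics/w1.png

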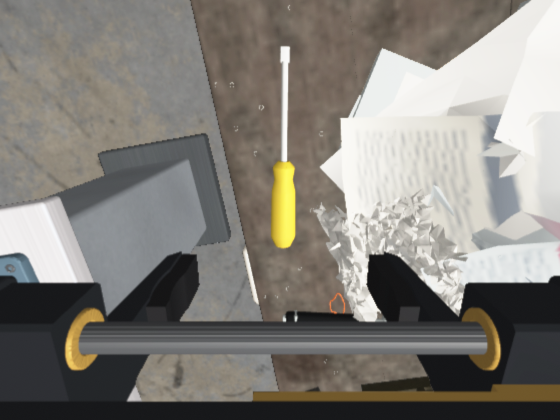

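The wrist view shows the screwdriver where I predicted it: blade tip at (285,47), handle from (284,163) to (283,247). I'll descend and grip it.

step_arm([
  [0,0,45],
  [0,0,90],
  [0,0,135],
  [0,0,160],
  [0,0,172],
], twist=[0,0,0,0,0], hand=[0,0,0,0,0])

```text
time_s: 3.15
tool_pos: [0.4045, 0.1308, 0.0267]
tool_rot: [-0.0, 0.764, 0.645, -0.002]
wrist_force: [0.6, 0.5, 0.1]
opening: 0.0885
```

step_arm([
  [0,0,0],
  [0,0,0],
  [0,0,0],
  [0,0,0],
  [0,0,0],
], twist=[0,0,0,0,0], hand=[120,255,255,255,255])

```text
time_s: 3.65
tool_pos: [0.4063, 0.1312, 0.0295]
tool_rot: [0.0, 0.764, 0.645, 0.001]
wrist_force: [0.4, 0.5, 0.1]
opening: 0.0503
```

step_arm([
  [0,0,0],
  [0,0,0],
  [0,0,0],
  [0,0,0],
  [0,0,0],
], twist=[0,0,0,0,0], hand=[255,255,255,255,255])

```text
time_s: 4.15
tool_pos: [0.4058, 0.1312, 0.0287]
tool_rot: [0.0, 0.764, 0.646, -0.0]
wrist_force: [0.2, -0.7, 2.1]
opening: 0.0256
```

step_arm([
  [0,0,-40],
  [0,0,-80],
  [23,-14,-80],
  [46,-28,-80],
  [70,-42,-80],
], twist=[0,0,0.12,0.24,0.356], hand=[255,255,255,255,255])

```text
time_s: 4.65
tool_pos: [0.3759, 0.2075, 0.1089]
tool_rot: [0.0, 0.868, 0.497, 0.0]
wrist_force: [0.5, 0.5, -0.7]
opening: 0.0253
```

step_arm([
  [0,0,0],
  [0,0,0],
], twist=[0,0], hand=[255,255])

```text
time_s: 4.85
tool_pos: [0.3756, 0.2074, 0.1086]
tool_rot: [0.0, 0.865, 0.502, -0.0]
wrist_force: [-1.2, -0.3, -1.4]
opening: 0.0255
```

```bash
python3 - <<'E'
from h import *
s=robot.read_state();print(s['time_s'],s['tool_pos'],s['tool_rot'],s['opening'])
c=cam('wrist');im=robot.capture('wrist')[:,:,::-1].copy();cv2.imwrite('pics/w2.png',im)
q=s['tool_rot'];r=R.from_quat([q[1],q[2],q[3],q[0]])
print('pred tip px',pix(c,s['tool_pos']+r.apply([.132,0,.016])))
X=np.array([.502,.865]);Y=np.array([-.865,.502]);o=np.array([.472,.372])
print('front edge pred',[pix(c,[*(o-.0338*X+y*Y),z]).round().tolist() for y in(-.059,0,.059) for z in(.052,.04)])
E
```

```text
4.85 [0.37556731 0.20740798 0.10856843] [ 1.27902079e-04  8.65092333e-01  5.01612553e-01 -2.92330068e-04] 0.025454868396319184
pred tip px [[285.89197883 -43.42392462]]
front edge pred [[[417.0, -67.0]], [[407.0, -54.0]], [[289.0, -68.0]], [[288.0, -55.0]], [[160.0, -69.0]], [[169.0, -56.0]]]
```

View pics/w2.png

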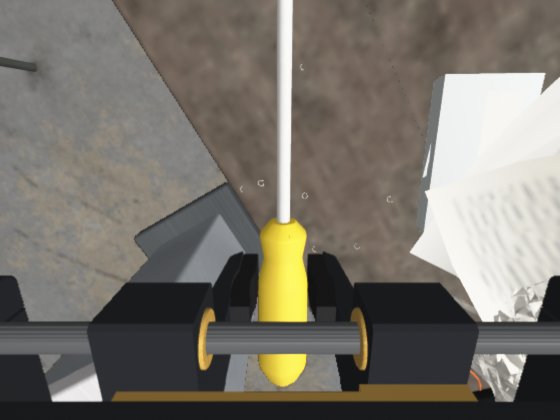

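The wrist camera doesn't see as far as the blade tip, but the blade is straight at column 285. I'll lower to tab height and approach by force.

step_arm([
  [0,0,30],
  [0,0,60],
  [8,0,60],
  [14,0,60],
  [14,0,60],
], twist=[0,0,0,0,0], hand=[255,255,255,255,255])

```text
time_s: 5.4
tool_pos: [0.3845, 0.2208, 0.0499]
tool_rot: [-0.0, 0.866, 0.5, 0.001]
wrist_force: [-0.5, -0.3, -0.6]
opening: 0.0251
```

```bash
python3 - <<'E'
from h import *
s=robot.read_state();print(s['time_s'],s['tool_pos'],s['wrist_force'])
q=s['tool_rot'];r=R.from_quat([q[1],q[2],q[3],q[0]]);tip=s['tool_pos']+r.apply([.132,0,.016]);print(tip)
ims=[]
for n,b in(('top',(170,200,300,290)),('side',(260,220,390,310))):
    im=robot.capture(n)[:,:,::-1];x0,y0,x1,y1=b;print(n,pix(cam(n),tip));ims.append(cv2.resize(im[y0:y1,x0:x1],None,fx=6,fy=6,interpolation=cv2.INTER_CUBIC)[:540])
    cv2.imwrite('pics/a_%s.png'%n,im)
cv2.imwrite('pics/a.png',cv2.resize(np.vstack(ims),(444,600)) if 0 else cv2.resize(np.hstack(ims),(800,277)))
E
```

```text
5.4 [0.38453299 0.22077397 0.04989893] [-0.54764874 -0.30549543 -0.64126868]
[0.45048002 0.33517415 0.03429157]
top [[224.05615225 254.36525395]]
side [[337.74049937 282.589274  ]]
```

View pics/a.png

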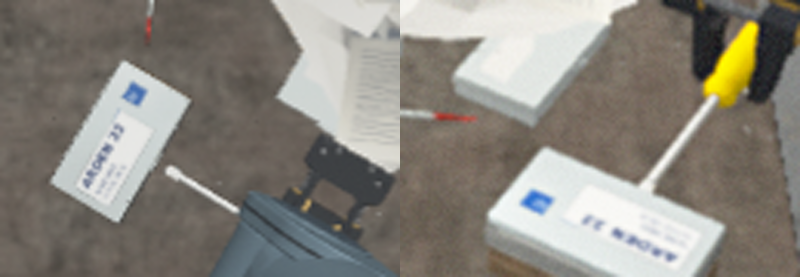

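Seen from above, the tip is about 12 mm in front of the front edge and within 1–2 mm of its middle. I'll advance until it touches.

step_arm([
  [2,0,0],
  [4,0,0],
  [6,0,0],
  [8,0,0],
  [8,0,0],
], twist=[0,0,0,0,0], hand=[255,255,255,255,255])

```text
time_s: 6.0
tool_pos: [0.3871, 0.2266, 0.0488]
tool_rot: [-0.0, 0.866, 0.5, 0.0]
wrist_force: [-0.8, 0.5, -0.2]
opening: 0.0252
```

step_arm([
  [1,0,0],
  [2,0,0],
  [3,0,0],
  [4,0,0],
  [4,0,0],
], twist=[0,0,0,0,0], hand=[255,255,255,255,255])

```text
time_s: 6.5
tool_pos: [0.3889, 0.2297, 0.0487]
tool_rot: [0.0, 0.866, 0.5, -0.0]
wrist_force: [-1.1, -0.1, -0.1]
opening: 0.0255
```

step_arm([
  [1,0,0],
  [2,0,0],
  [3,0,0],
  [3,0,0],
  [3,0,0],
], twist=[0,0,0,0,0], hand=[255,255,255,255,255])

```text
time_s: 7.0
tool_pos: [0.389, 0.23, 0.0481]
tool_rot: [0.001, 0.866, 0.5, -0.002]
wrist_force: [-2.5, -5.9, 1.5]
opening: 0.0252
```

```bash
python3 - <<'E'
from h import *
import time
s=robot.read_state();print(s['tool_pos'],s['wrist_force'])
E
```

```text
[0.38895464 0.22999301 0.04811301] [-2.4975405  -5.86694887  1.47632167]
```

It touched the wall at about 6 N. Next I lift.

step_arm([
  [-1,0,-3],
  [-1,0,-6],
  [-1,0,-9],
  [-1,0,-12],
  [-1,0,-15],
], twist=[0,0,0,0,0], hand=[255,255,255,255,255])

```text
time_s: 7.5
tool_pos: [0.3893, 0.2304, 0.0636]
tool_rot: [0.0, 0.866, 0.5, -0.001]
wrist_force: [-1.6, -5.0, -4.2]
opening: 0.0254
```

step_arm([
  [0,0,-2],
  [1,0,-4],
  [3,0,-5],
  [5,0,-6],
  [7,0,-7],
], twist=[0,0,0,0,0], hand=[255,255,255,255,255])

```text
time_s: 8.0
tool_pos: [0.3897, 0.2316, 0.0692]
tool_rot: [0.003, 0.866, 0.499, -0.007]
wrist_force: [-8.1, -16.6, -1.9]
opening: 0.0255
```

```bash
python3 - <<'E'
from h import *
s=robot.read_state();print(s['tool_pos'],s['wrist_force'])
ims=[]
for n,b in(('top',(170,200,300,290)),('side',(260,220,390,310))):
    im=robot.capture(n)[:,:,::-1];x0,y0,x1,y1=b;ims.append(cv2.resize(im[y0:y1,x0:x1],None,fx=6,fy=6,interpolation=cv2.INTER_CUBIC)[:540])
cv2.imwrite('pics/b.png',cv2.resize(np.hstack(ims),(800,277)))
E
```

```text
[0.38968472 0.23156756 0.06921298] [ -8.11182919 -16.60385121  -1.89833983]
```

View pics/b.png

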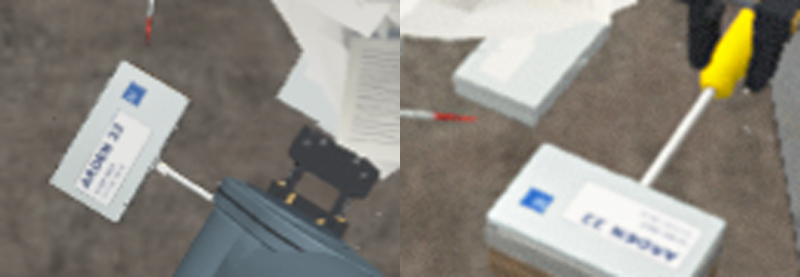

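The lid hasn't risen. Wall friction seems to have pitched the screwdriver in the grip or let the blade slip past the tab. I'll back off, measure the tip and raise the grip force.

step_arm([
  [-5,0,0],
  [-10,0,0],
  [-20,0,0],
  [-26,0,0],
  [-26,0,0],
], twist=[0,0,0,0,0], hand=[255,255,255,255,255], grip_force=60)

```text
time_s: 8.6
tool_pos: [0.3805, 0.2147, 0.071]
tool_rot: [-0.0, 0.866, 0.5, 0.0]
wrist_force: [-1.1, 0.1, -0.6]
opening: 0.0249
```

```bash
python3 - <<'E'
from h import *
s=robot.read_state();print(s['tool_pos'],s['tool_rot'],s['wrist_force'])
q=s['tool_rot'];r=R.from_quat([q[1],q[2],q[3],q[0]])
ims=[]
for n,b in(('top',(190,230,255,275)),('side',(300,230,365,275))):
    im=robot.capture(n)[:,:,::-1];x0,y0,x1,y1=b;ims.append(cv2.resize(im[y0:y1,x0:x1],None,fx=6.15,fy=6.15,interpolation=cv2.INTER_CUBIC))
    for dz in(.0,.016,.026,.036): print(n,dz,pix(cam(n),s['tool_pos']+r.apply([.132,0,dz])).round(1))
cv2.imwrite('pics/c.png',np.hstack(ims))
E
```

```text
[0.38048762 0.2147165  0.07104981] [-3.77077268e-06  8.65927833e-01  5.00168783e-01  4.20741040e-04] [-1.07360674  0.0802335  -0.64491822]
top 0.0 [[224.4 256.2]]
top 0.016 [[225.3 256.1]]
top 0.026 [[225.8 256. ]]
top 0.036 [[226.3 256. ]]
side 0.0 [[341.6 265.5]]
side 0.016 [[340.8 272. ]]
side 0.026 [[340.3 276. ]]
side 0.036 [[339.8 279.9]]
```

View pics/c.png

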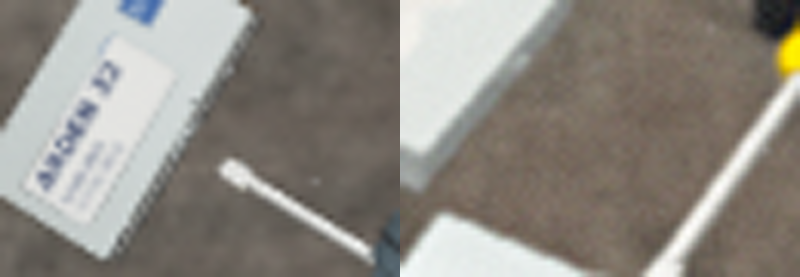

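The tip has pitched down by about 10 mm. I'll lay the screwdriver on the bench to level it, regrip at 60 N, and lift with almost no push on the wall.

step_arm([
  [-10,0,15],
  [-10,0,30],
  [-10,0,37],
  [-10,0,42],
  [-10,0,42],
], twist=[0,0,0,0,0], hand=[255,255,255,255,255])

```text
time_s: 9.2
tool_pos: [0.3752, 0.2061, 0.0289]
tool_rot: [0.001, 0.866, 0.5, -0.001]
wrist_force: [-2.0, -3.1, 5.9]
opening: 0.025
```

step_arm([
  [0,0,0],
  [0,0,0],
  [0,0,0],
  [0,0,0],
  [0,0,0],
], twist=[0,0,0,0,0], hand=[150,130,130,130,130])

```text
time_s: 9.7
tool_pos: [0.3756, 0.2065, 0.0287]
tool_rot: [-0.0, 0.866, 0.5, 0.0]
wrist_force: [0.5, -0.4, -0.7]
opening: 0.0434
```

step_arm([
  [0,0,0],
  [0,0,0],
  [0,0,0],
  [0,0,0],
  [0,0,0],
], twist=[0,0,0,0,0], hand=[255,255,255,255,255], grip_force=60)

```text
time_s: 10.2
tool_pos: [0.3755, 0.2064, 0.0287]
tool_rot: [-0.0, 0.866, 0.5, -0.0]
wrist_force: [0.3, -0.2, 1.1]
opening: 0.0252
```

```bash
python3 - <<'E'
from h import *
s=robot.read_state();print(s['time_s'],s['tool_pos'],s['wrist_force'],s['opening'])
q=s['tool_rot'];r=R.from_quat([q[1],q[2],q[3],q[0]])
n='top';im=robot.capture(n)[:,:,::-1];cv2.imwrite('pics/d.png',im)
h=cv2.cvtColor(im,cv2.COLOR_BGR2HSV)
m=cv2.inRange(h,(0,0,150),(180,60,255));m[:, :222]=0;m[:,262:]=0;m[:250]=0;m[285:]=0
p=np.argwhere(m)[:,::-1];print(len(p),p.min(0),p.max(0)); t=p[np.argsort(p[:,0])[:12]];print(t.tolist())
print(pix(cam('top'),s['tool_pos']+r.apply([[.132,0,.016],[.1,0,.016]])))
E
```

```text
10.2 [0.37548002 0.20635163 0.02870088] [ 0.33295396 -0.20519589  1.08441869] 0.025197402060802208
66 [230 258] [255 273]
[[230, 259], [231, 258], [231, 259], [231, 260], [232, 259], [232, 261], [232, 260], [232, 258], [233, 261], [233, 259], [233, 258], [233, 260]]
[[230.60187859 257.78614991]
 [241.02510781 264.03191349]]
```

step_arm([
  [0,0,-20],
  [12,0,-20],
  [20,0,-20],
  [24,0,-20],
  [24,0,-20],
], twist=[0,0,0,0,0], hand=[255,255,255,255,255])

```text
time_s: 10.75
tool_pos: [0.3876, 0.2279, 0.0482]
tool_rot: [-0.0, 0.866, 0.501, -0.0]
wrist_force: [-0.0, 0.3, -0.3]
opening: 0.0249
```

step_arm([
  [1,0,0],
  [2,0,0],
  [2,0,0],
  [2,0,0],
], twist=[0,0,0,0], hand=[255,255,255,255])

```text
time_s: 11.15
tool_pos: [0.3883, 0.2287, 0.0486]
tool_rot: [0.0, 0.866, 0.5, -0.0]
wrist_force: [0.6, 0.7, -1.4]
opening: 0.0252
```

step_arm([
  [1,0,0],
  [1,0,0],
  [1,0,0],
  [1,0,0],
], twist=[0,0,0,0], hand=[255,255,255,255])

```text
time_s: 11.55
tool_pos: [0.389, 0.2297, 0.0487]
tool_rot: [0.0, 0.866, 0.5, -0.0]
wrist_force: [-0.0, -0.7, -0.6]
opening: 0.0253
```

step_arm([
  [1,0,0],
  [1,0,0],
  [1,0,0],
  [1,0,0],
], twist=[0,0,0,0], hand=[255,255,255,255])

```text
time_s: 11.95
tool_pos: [0.3894, 0.2306, 0.0487]
tool_rot: [0.0, 0.866, 0.5, -0.0]
wrist_force: [1.1, 0.5, -0.7]
opening: 0.0253
```

step_arm([
  [1,0,0],
  [1,0,0],
  [1,0,0],
  [1,0,0],
], twist=[0,0,0,0], hand=[255,255,255,255])

```text
time_s: 12.35
tool_pos: [0.3896, 0.231, 0.0486]
tool_rot: [0.0, 0.866, 0.5, -0.001]
wrist_force: [-0.4, -1.6, 0.2]
opening: 0.025
```

step_arm([
  [1,0,0],
  [1,0,0],
  [1,0,0],
  [1,0,0],
], twist=[0,0,0,0], hand=[255,255,255,255])

```text
time_s: 12.75
tool_pos: [0.3897, 0.2311, 0.0484]
tool_rot: [0.001, 0.866, 0.5, -0.001]
wrist_force: [-2.7, -4.7, -0.1]
opening: 0.025
```

step_arm([
  [-1.2,0,0],
  [-1.2,0,-1],
  [-1.2,0,-3],
  [-1.2,0,-5],
  [-1.2,0,-7],
], twist=[0,0,0,0,0], hand=[255,255,255,255,255])

```text
time_s: 13.25
tool_pos: [0.3896, 0.231, 0.0558]
tool_rot: [0.0, 0.866, 0.5, -0.0]
wrist_force: [-1.7, -2.1, -2.8]
opening: 0.0254
```

step_arm([
  [0,0,-1],
  [0,0,-2],
  [0,0,-3],
  [0,0,-4],
  [0,0,-5],
], twist=[0,0,0,0,0], hand=[255,255,255,255,255])

```text
time_s: 13.75
tool_pos: [0.3897, 0.2311, 0.0607]
tool_rot: [0.0, 0.866, 0.5, -0.0]
wrist_force: [-2.4, -2.2, -2.6]
opening: 0.0252
```

```bash
python3 - <<'E'
from h import *
s=robot.read_state();print(s['time_s'],s['tool_pos'],s['wrist_force'])
a=cv2.imread('pics/a_side.png');b=robot.capture('side')[:,:,::-1].copy();cv2.imwrite('pics/e.png',b)
d=cv2.absdiff(a,b).max(2);d=d[265:335,285:370];p=np.argwhere(d>40)[:,::-1]+[285,265];print(len(p),p.min(0),p.max(0))
o=np.hstack([cv2.resize(x[255:335,280:370],(400,356),interpolation=cv2.INTER_CUBIC) for x in(a,b)]);cv2.imwrite('pics/e2.png',o)
E
```

```text
13.75 [0.38966763 0.23106477 0.06067713] [-2.37358893 -2.24161344 -2.58271567]
415 [290 265] [365 304]
```

View pics/e2.png

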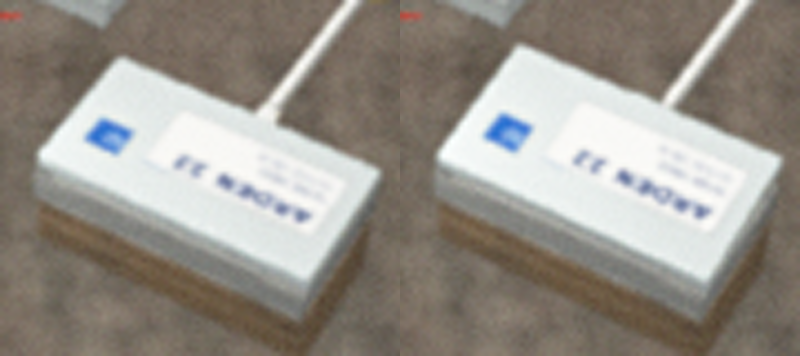

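The lid is rising: its far edge has moved up in the side view. I'll lift further and then slide the blade in over the wall.

step_arm([
  [0,0,-2],
  [0,0,-4],
  [0,0,-6],
  [0,0,-7],
  [0,0,-8],
], twist=[0,0,0,0,0], hand=[255,255,255,255,255])

```text
time_s: 14.3
tool_pos: [0.3906, 0.2323, 0.0692]
tool_rot: [-0.0, 0.866, 0.5, 0.001]
wrist_force: [0.9, 0.5, -1.7]
opening: 0.0252
```

step_arm([
  [0.5,0,-0.5],
  [1,0,-1],
  [1.5,0,-1.5],
  [2,0,-2],
  [3,0,-2],
], twist=[0,0,0,0,0], hand=[255,255,255,255,255])

```text
time_s: 14.8
tool_pos: [0.3913, 0.2339, 0.0707]
tool_rot: [-0.0, 0.866, 0.5, -0.0]
wrist_force: [-0.1, 0.4, -0.6]
opening: 0.0252
```

step_arm([
  [3,0,-4],
  [5,0,-9],
  [7,0,-14],
  [9,0,-19],
  [11,0,-24],
], twist=[0,0,0,0,0], hand=[255,255,255,255,255])

```text
time_s: 15.3
tool_pos: [0.3972, 0.244, 0.0953]
tool_rot: [-0.0, 0.866, 0.5, 0.0]
wrist_force: [0.8, 1.5, -2.0]
opening: 0.025
```

step_arm([
  [2,0,-4],
  [4,0,-8],
  [6,0,-12],
  [9,0,-15],
  [13,0,-16],
], twist=[0,0,0,0,0], hand=[255,255,255,255,255])

```text
time_s: 15.8
tool_pos: [0.4034, 0.2546, 0.1109]
tool_rot: [0.0, 0.866, 0.5, -0.0]
wrist_force: [-0.0, 0.2, -1.6]
opening: 0.0255
```

```bash
python3 - <<'E'
from h import *
s=robot.read_state();print(s['time_s'],s['tool_pos'],s['wrist_force'])
b=robot.capture('side')[:,:,::-1].copy();t=robot.capture('top')[:,:,::-1].copy()
o=np.hstack([cv2.resize(b[225:335,250:370],(400,367),interpolation=cv2.INTER_CUBIC),cv2.resize(t[195:295,160:269],(400,367),interpolation=cv2.INTER_CUBIC)]);cv2.imwrite('pics/f.png',o)
E
```

```text
15.8 [0.4033553  0.25464487 0.11091218] [-0.02548581  0.20832407 -1.56852864]
```

View pics/f.png

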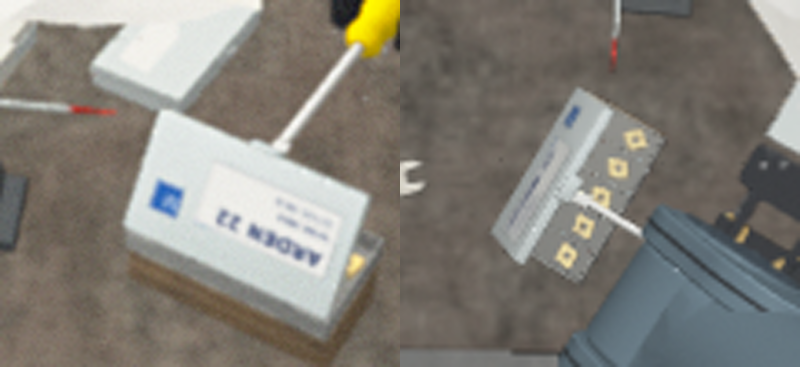

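The lid is now at about 50° with the gold inserts visible. I'll push it on past upright.

step_arm([
  [5,0,0],
  [10,0,0],
  [15,0,0],
  [20,0,1],
  [25,0,2],
], twist=[0,0,0,0,0], hand=[255,255,255,255,255])

```text
time_s: 16.4
tool_pos: [0.416, 0.2767, 0.1086]
tool_rot: [0.0, 0.866, 0.5, -0.0]
wrist_force: [0.0, -1.2, -0.5]
opening: 0.0251
```

step_arm([
  [5,0,1],
  [10,0,2],
  [15,0,3],
  [20,0,3],
  [23,0,3],
], twist=[0,0,0,0,0], hand=[255,255,255,255,255])

```text
time_s: 16.9
tool_pos: [0.4275, 0.2967, 0.1057]
tool_rot: [-0.0, 0.866, 0.5, -0.0]
wrist_force: [0.4, -0.4, -0.9]
opening: 0.0248
```

step_arm([
  [2,0,0],
  [4,0,0],
  [4,0,0],
], twist=[0,0,0], hand=[255,255,255])

```text
time_s: 17.2
tool_pos: [0.428, 0.2975, 0.1049]
tool_rot: [0.001, 0.866, 0.5, -0.003]
wrist_force: [-3.8, -5.3, 1.7]
opening: 0.0251
```

It's against the stop at about 6.5 N. I'll retract and put the screwdriver back on its original clear spot.

step_arm([
  [-20,0,0],
  [-45,0,0],
  [-70,0,0],
  [-89,0,0],
  [-89,0,0],
], twist=[0,0,0,0,0], hand=[255,255,255,255,255])

```text
time_s: 17.7
tool_pos: [0.3839, 0.2205, 0.1056]
tool_rot: [0.001, 0.866, 0.5, -0.001]
wrist_force: [1.2, -0.3, -0.3]
opening: 0.0252
```

step_arm([
  [-18,16,0],
  [-35,32,0],
  [-53,48,0],
  [-70,64,0],
  [-70,64,0],
], twist=[-0.09,-0.18,-0.27,-0.356,-0.356], hand=[255,255,255,255,255])

```text
time_s: 18.2
tool_pos: [0.407, 0.1279, 0.1057]
tool_rot: [0.0, 0.765, 0.645, 0.0]
wrist_force: [0.0, -0.5, -0.2]
opening: 0.0253
```

step_arm([
  [0,0,30],
  [0,0,55],
  [0,0,70],
  [0,0,76],
  [0,0,77],
], twist=[0,0,0,0,0], hand=[255,255,255,255,255])

```text
time_s: 18.7
tool_pos: [0.4057, 0.1317, 0.0287]
tool_rot: [-0.0, 0.763, 0.646, 0.0]
wrist_force: [-1.0, -0.1, 1.6]
opening: 0.0255
```

step_arm([
  [0,0,0],
  [0,0,0],
  [0,0,0],
  [0,0,0],
  [0,0,0],
], twist=[0,0,0,0,0], hand=[180,100,0,0,0])

```text
time_s: 19.2
tool_pos: [0.4055, 0.13, 0.0289]
tool_rot: [0.0, 0.764, 0.646, 0.0]
wrist_force: [0.4, -0.2, -0.4]
opening: 0.0561
```

step_arm([
  [0,0,-30],
  [0,0,-70],
  [0,0,-115],
  [0,0,-150],
  [0,0,-160],
], twist=[0,0,0,0,0], hand=[0,0,0,0,0])

```text
time_s: 19.7
tool_pos: [0.407, 0.1305, 0.1918]
tool_rot: [0.001, 0.764, 0.645, 0.002]
wrist_force: [0.8, 0.5, -0.9]
opening: 0.088
```

step_arm([
  [-40,18,0],
  [-80,35,0],
  [-120,53,0],
  [-159,70,0],
  [-159,70,0],
], twist=[0.13,0.26,0.4,0.54,0.68], hand=[0,0,0,0,0])

```text
time_s: 20.2
tool_pos: [0.4482, -0.0446, 0.1878]
tool_rot: [0.001, 0.938, 0.347, -0.001]
wrist_force: [-0.4, 0.1, -0.2]
opening: 0.0879
```

step_arm([
  [0,0,0],
  [0,0,0],
  [0,0,0],
  [0,0,0],
  [0,0,0],
], twist=[0.14,0.28,0.42,0.56,0.7], hand=[0,0,0,0,0])

```text
time_s: 20.7
tool_pos: [0.4473, -0.0385, 0.1878]
tool_rot: [0.0, 1.0, 0.009, -0.001]
wrist_force: [-0.1, -0.1, 0.5]
opening: 0.0879
```

step_arm([
  [0,0,0],
  [0,0,0],
  [0,0,0],
  [0,0,0],
], twist=[0.13,0.24,0.24,0.24], hand=[0,0,0,0])

```text
time_s: 21.1
tool_pos: [0.4476, -0.0384, 0.1882]
tool_rot: [0.0, 0.994, -0.106, -0.001]
wrist_force: [0.8, -0.2, 0.8]
opening: 0.0882
```

```bash
python3 - <<'E'
from h import *
s=robot.read_state();print(s['time_s'],s['tool_pos'],s['tool_rot'],np.round(s['joint_positions'],2))
c=cam('wrist');im=robot.capture('wrist')[:,:,::-1].copy();cv2.imwrite('pics/w3.png',im)
print(pix(c,[[.5267,-.0555,.008],[.4486,-.038,.0065],[.3822,-.0231,.0065]]).round(0))
t=robot.capture('top')[:,:,::-1];cv2.imwrite('pics/g.png',t)
o=np.zeros((420,800,3),np.uint8);o[:,:500]=im[:,30:530];o[:300,500:]=cv2.resize(t[190:290,170:270],(300,300),interpolation=cv2.INTER_CUBIC);
b=robot.capture('side')[:,:,::-1];cv2.imwrite('pics/g_side.png',b);cv2.imwrite('pics/w3c.png',o)
E
```

```text
21.1 [ 0.44755275 -0.03841236  0.18817588] [ 1.97454051e-04  9.94328800e-01 -1.06348169e-01 -5.15401594e-04] [ 0.19  0.33 -0.25  2.1   0.12  0.73 -1.91]
[[283. 105.]
 [282. 191.]
 [282. 253.]]
```

View pics/w3c.png

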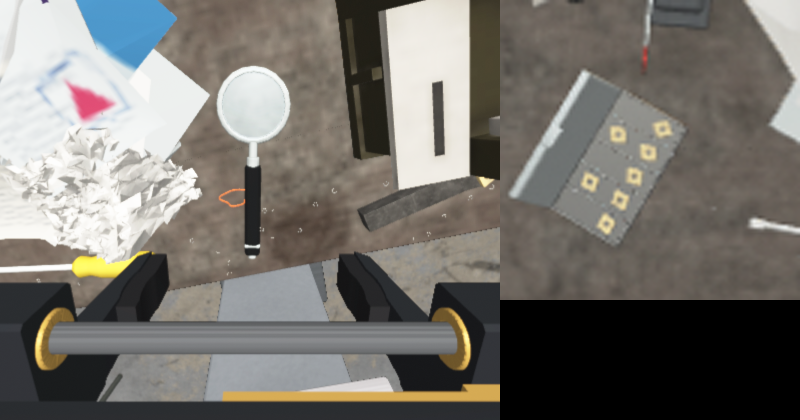

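The lid is open (crop at right) and the middle insert is at crop (634,176). The loupe's lens is at wrist (284,105) with the handle along column 282, as predicted. I'll grip it.

step_arm([
  [0,0,45],
  [0,0,90],
  [0,0,135],
  [0,0,153],
  [0,0,160],
], twist=[0,0,0,0,0], hand=[0,0,0,0,0])

```text
time_s: 21.75
tool_pos: [0.4466, -0.0383, 0.0267]
tool_rot: [0.0, 0.994, -0.107, -0.002]
wrist_force: [-0.1, -0.6, 0.3]
opening: 0.0885
```

step_arm([
  [0,0,0],
  [0,0,0],
  [0,0,0],
  [0,0,0],
  [0,0,0],
], twist=[0,0,0,0,0], hand=[100,180,255,255,255], grip_force=50)

```text
time_s: 22.25
tool_pos: [0.4485, -0.0385, 0.0294]
tool_rot: [-0.0, 0.994, -0.108, 0.001]
wrist_force: [-0.5, -0.1, 0.6]
opening: 0.0504
```

step_arm([
  [0,0,0],
  [0,0,0],
  [0,0,0],
  [0,0,0],
  [0,0,0],
], twist=[0,0,0,0,0], hand=[255,255,255,255,255])

```text
time_s: 22.75
tool_pos: [0.4479, -0.0384, 0.0287]
tool_rot: [0.0, 0.994, -0.108, -0.0]
wrist_force: [-0.1, 0.3, 0.9]
opening: 0.0155
```

```bash
python3 - <<'E'
from h import *
s=robot.read_state();print(s['time_s'],s['tool_pos'],s['opening'],s['wrist_force'])
ct,cs=cam('top'),cam('side')
p=[(170+(x-500)/3,190+y/3) for x,y in((662,128),(648,152),(634,176),(620,199),(606,223))]
I=plane(ct,p,.037);print(I.round(4),I.mean(0))
im=cv2.imread('pics/g_side.png');h=cv2.cvtColor(im,cv2.COLOR_BGR2HSV)
g=cv2.inRange(h,(12,90,110),(30,255,255));g[:265]=0;g[330:]=0;g[:,:280]=0;g[:,375:]=0
n,l,st,ce=cv2.connectedComponentsWithStats(g);print([(c.round(1).tolist(),int(a[4])) for c,a in zip(ce[1:],st[1:]) if a[4]>4])
E
```

```text
22.75 [ 0.44790175 -0.03838467  0.0286701 ] 0.015536100368103751 [-0.06003229  0.32945036  0.91794376]
[[0.5064 0.3361 0.037 ]
 [0.4856 0.3478 0.037 ]
 [0.4648 0.3594 0.037 ]
 [0.445  0.371  0.037 ]
 [0.4243 0.3827 0.037 ]] [0.46521853 0.35939774 0.037     ]
[([331.4, 290.6], 8), ([343.8, 296.2], 8), ([353.8, 303.6], 47), ([297.6, 306.3], 18), ([310.6, 313.2], 10)]
```

step_arm([
  [0,0,-25],
  [0,0,-70],
  [0,0,-120],
  [0,0,-160],
  [0,0,-170],
], twist=[0,0,0,0,0], hand=[255,255,255,255,255])

```text
time_s: 23.25
tool_pos: [0.4501, -0.0385, 0.2026]
tool_rot: [-0.0, 0.994, -0.108, 0.003]
wrist_force: [0.8, -0.1, -0.9]
opening: 0.0153
```

step_arm([
  [-13,-45,0],
  [-26,-90,0],
  [-40,-135,0],
  [-53,-180,0],
  [-66,-225,0],
], twist=[-0.12,-0.24,-0.36,-0.48,-0.6], hand=[255,255,255,255,255])

```text
time_s: 23.75
tool_pos: [0.4308, 0.197, 0.1978]
tool_rot: [0.0, 0.981, 0.193, -0.001]
wrist_force: [0.9, -0.4, -0.8]
opening: 0.0154
```

step_arm([
  [7,-23,0],
  [14,-45,0],
  [21,-67,0],
  [26,-80,0],
  [29,-90,0],
], twist=[-0.13,-0.26,-0.39,-0.52,-0.64], hand=[255,255,255,255,255])

```text
time_s: 24.25
tool_pos: [0.4241, 0.2908, 0.1975]
tool_rot: [-0.0, 0.87, 0.493, -0.001]
wrist_force: [0.4, -0.3, -1.4]
opening: 0.0154
```

step_arm([
  [0,0,0],
  [0,0,0],
  [0,0,0],
], twist=[-0.024,-0.024,-0.024], hand=[255,255,255])

```text
time_s: 24.55
tool_pos: [0.4249, 0.2887, 0.1981]
tool_rot: [0.0, 0.867, 0.499, -0.001]
wrist_force: [-0.7, 1.2, 0.2]
opening: 0.0153
```

```bash
cat > m.py <<'E'
from h import *
import sys
s=robot.read_state();print(s['time_s'],s['tool_pos'],s['tool_rot'],s['opening'],np.round(s['joint_positions'],2))
q=s['tool_rot'];r=R.from_quat([q[1],q[2],q[3],q[0]]);L=s['tool_pos']+r.apply([.0806,0,.0237]);print('lens',L.round(4),'insert pred err',(L[:2]-[.4654,.36]).round(4))
def red(im,box):
    h=cv2.cvtColor(im,cv2.COLOR_BGR2HSV);m=cv2.inRange(h,(0,110,80),(8,255,255))|cv2.inRange(h,(172,110,80),(180,255,255));k=np.zeros_like(m);x0,y0,x1,y1=box;k[y0:y1,x0:x1]=m[y0:y1,x0:x1];p=np.argwhere(k)[:,::-1];return p
C={}
for n in('wrist','top','side'):
    C[n]=cam(n);im=robot.capture(n)[:,:,::-1].copy();cv2.imwrite(f'pics/{sys.argv[1]}_{n}.png',im)
    print(n,'lens px',pix(C[n],L).round(1),'scr px',pix(C[n],[.554,.344,.097]).round(1))
    p=red(im,dict(wrist=(0,0,560,300),top=(205,195,235,222),side=(245,245,300,275))[n])
    if len(p): print(' red',len(p),p.min(0),p.max(0),p[np.argsort(p[:,1])[-4:]].tolist(),p[np.argsort(p[:,0])[-4:]].tolist())
E
python3 m.py h1
```

```text
24.55 [0.42492048 0.28874041 0.19814701] [ 2.68910986e-04  8.66685504e-01  4.98854473e-01 -6.15484060e-04] 0.015291210875900229 [-0.19  0.47 -0.63  1.92  0.36  0.86 -1.53]
lens [0.4654 0.3584 0.1743] insert pred err [-0.     -0.0016]
wrist lens px [[285.4 106.6]] scr px [[416.   54.2]]
 red 175 [407  37] [446  59] [[410, 58], [411, 58], [407, 59], [408, 59]] [[445, 38], [446, 41], [446, 40], [446, 42]]
top lens px [[205.5 248.5]] scr px [[217.9 212.4]]
 red 7 [217 206] [218 211] [[217, 209], [218, 209], [218, 210], [218, 211]] [[218, 208], [218, 209], [218, 210], [218, 211]]
side lens px [[336.6 231.4]] scr px [[281.2 258.2]]
 red 20 [272 257] [284 258] [[281, 258], [282, 258], [283, 258], [284, 258]] [[281, 258], [282, 258], [283, 258], [284, 258]]
```

```bash
python3 - <<'E'
from h import *
cw,ct,cs=cam('wrist'),cam('top'),cam('side')
w=[(407,59.5)];t=[(217.8,212)];s=[(284.5,258.7)]
for a in((cw,w,ct,t),(cw,w,cs,s),(ct,t,cs,s)): print(tri(*a))
for z in(.085,.09,.095,.1,.105): print(z,plane(cw,w,z)[0,:2].round(4),plane(ct,t,z)[0,:2].round(4),plane(cs,s,z)[0,:2].round(4))
E
```

```text
(array([0.55513333, 0.34505596, 0.08187272]), np.float64(0.003603693069839278))
(array([0.54823777, 0.34461988, 0.09682056]), np.float64(0.00010638820521959305))
(array([0.55158206, 0.3443813 , 0.09699529]), np.float64(0.006810788655995436))
0.085 [0.5528 0.3438] [0.556  0.3461] [0.5483 0.332 ]
0.09 [0.5509 0.3442] [0.5556 0.3453] [0.5482 0.3374]
0.095 [0.549  0.3445] [0.5552 0.3445] [0.5482 0.3427]
0.1 [0.5471 0.3448] [0.5548 0.3437] [0.5482 0.3481]
0.105 [0.5452 0.3451] [0.5544 0.343 ] [0.5481 0.3534]
```

step_arm([
  [0,0,20],
  [0,0,45],
  [0,0,65],
  [0,0,75],
  [0,0,75],
], twist=[0,0,0,0,0], hand=[255,255,255,255,255])

```text
time_s: 25.2
tool_pos: [0.4244, 0.2892, 0.1228]
tool_rot: [0.0, 0.866, 0.5, -0.001]
wrist_force: [0.7, 0.1, -0.2]
opening: 0.0154
```

```bash
python3 m.py h2; python3 - <<'E'
import cv2,numpy as np
w=cv2.imread('pics/h2_wrist.png');t=cv2.imread('pics/h2_top.png');s=cv2.imread('pics/h2_side.png')
o=np.zeros((600,800,3),np.uint8);o[:300,:400]=cv2.resize(w,(400,300));o[:300,400:]=cv2.resize(t[190:280,180:300],(400,300),interpolation=cv2.INTER_CUBIC)
o[300:,:400]=cv2.resize(s[220:325,250:390],(400,300),interpolation=cv2.INTER_CUBIC);o[300:,400:]=cv2.resize(s,(400,300));cv2.imwrite('pics/h2.png',o)
E
```

```text
25.2 [0.42439503 0.28919558 0.12279084] [ 1.49690187e-04  8.65987686e-01  5.00064101e-01 -1.09529826e-03] 0.01541249099565549 [-0.25  0.59 -0.56  1.97  0.46  0.72 -1.61]
lens [0.4646 0.359  0.0989] insert pred err [-0.0008 -0.001 ]
wrist lens px [[285.4 106.6]] scr px [[493.1  24.9]]
 red 393 [479   0] [544  32] [[483, 31], [479, 32], [480, 32], [481, 32]] [[543, 0], [543, 3], [543, 4], [544, 1]]
top lens px [[210.8 248.8]] scr px [[217.9 212.4]]
 red 7 [217 206] [218 211] [[217, 209], [218, 209], [218, 210], [218, 211]] [[218, 208], [218, 209], [218, 210], [218, 211]]
side lens px [[333.3 265.5]] scr px [[281.2 258.2]]
 red 20 [272 257] [284 259] [[282, 258], [283, 258], [284, 258], [281, 259]] [[281, 259], [282, 258], [283, 258], [284, 258]]
```

View pics/h2.png

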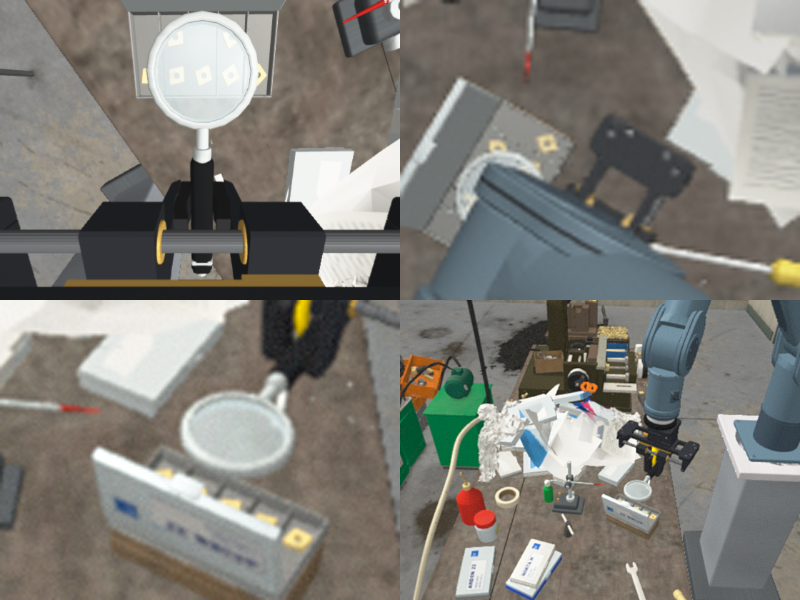

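All three views agree. In the wrist view the lens is centred on the middle insert, both at about (283,100). The lens sits clear of the opened case, the lid leans back and the screwdriver lies flat. I'll check the scriber height and lens centre numerically.

```bash
python3 - <<'E'
from h import *
def T(p,q):
    M=np.eye(4);M[:3,:3]=R.from_quat([q[1],q[2],q[3],q[0]]).as_matrix();M[:3,3]=p;return M
s=robot.read_state();cw=cam('wrist');E=np.linalg.inv(T(s['tool_pos'],s['tool_rot']))@cw[2]
c1=(cw[0],cw[1],T([.42492,.28874,.198147],[2.69e-4,.8666855,.49885,-6.15e-4])@E)
print('tip',tri(c1,[(407,59.5)],cw,[(480,32.7)]))
im=cv2.imread('pics/h2_wrist.png');g=cv2.GaussianBlur(cv2.cvtColor(im,cv2.COLOR_BGR2GRAY),(5,5),1)
c=cv2.HoughCircles(g,cv2.HOUGH_GRADIENT,1,200,param1=120,param2=25,minRadius=55,maxRadius=95);print('lens circle',c)
if c is not None: print('lens xy at z.099',plane(cw,[c[0,0,:2]],.0989))
h=cv2.cvtColor(im,cv2.COLOR_BGR2HSV);m=cv2.inRange(h,(12,70,120),(30,255,255));m[140:]=0
n,l,st,ce=cv2.connectedComponentsWithStats(m)
for k,a in zip(ce[1:],st[1:]):
    if a[4]>40: print(k.round(1),a[4],plane(cw,[k],.037)[0].round(4))
s2=robot.read_state();print(s2['time_s'],s2['tool_pos'],np.round(s2['joint_vel'],3).max())
E
```

```text
tip (array([0.54263051, 0.34561239, 0.11097654]), np.float64(0.0013884461430147608))
lens circle [[[278.5  99.5  73.4]]]
lens xy at z.099 [[0.46465669 0.36418927 0.0989    ]]
25.35 [0.42548001 0.29028864 0.12461398] 0.003
```

```bash
python3 - <<'E'
from h import *
P=[];
for i in range(4):
    P.append(robot.read_state()['tool_pos']);sd=robot.capture('side')[:,:,::-1];
P=np.array(P);print('tcp',P.round(4).tolist());tcp=P.mean(0);s=robot.read_state();q=s['tool_rot'];r=R.from_quat([q[1],q[2],q[3],q[0]])
cs=cam('side');L=tcp+r.apply([.0806,0,.0237]);print('lens',L,'side pred',pix(cs,L),'z-2mm',pix(cs,L-[0,0,.002]),'y+3',pix(cs,L+[0,.003,0]))
h=cv2.cvtColor(sd,cv2.COLOR_BGR2HSV);m=cv2.inRange(h,(0,0,120),(180,45,255));k=np.zeros_like(m);k[252:288,308:360]=m[252:288,308:360]
for row in range(250,290,2): print(row,''.join('#' if v else '.' for v in k[row,305:362]))
w=robot.capture('wrist')[:,:,::-1].copy();hw=cv2.cvtColor(w,cv2.COLOR_BGR2HSV)
sub=hw[60:150,215:345];m=((sub[...,0]>12)&(sub[...,0]<32)&(sub[...,1]>35)&(sub[...,2]>150)).astype(np.uint8)
n,l,st,ce=cv2.connectedComponentsWithStats(m)
cw=cam('wrist')
for c,a in zip(ce[1:],st[1:]):
    if a[4]>25: print('ins',(c+[215,60]).round(1),a.tolist(),plane(cw,[c+[215,60]],.037)[0].round(4))
print('lens ax',pix(cw,L))
E
```

```text
tcp [[0.4255, 0.2903, 0.1246], [0.4255, 0.2903, 0.1247], [0.4255, 0.2902, 0.1247], [0.4254, 0.2901, 0.1245]]
lens [0.4657891  0.36007764 0.10102708] side pred [[332.79878962 265.00623784]] z-2mm [[332.70470575 265.86103823]] y+3 [[332.87289998 266.23586178]]
250 .........................................................
252 ...###..#.........#############################..........
254 ...##...#.....################################.#.....##..
256 ...........###################################...........
258 .........#####################################...........
260 ........#######################################..........
262 ........########################################.........
264 .......##########################################........
266 ....#..##########################################........
268 ....#..#########################################.........
270 ........########################################.........
272 ...####..######################################.#........
274 ...###########################################...#.......
276 ...##.#######################################............
278 ...#########...#############################.......#.....
280 ......####........#######################..........#.#...
282 ...#.#############...#############.##................##..
284 ...###################.....#######....#..........#.......
286 ...#############..###..####.......######.................
288 .........................................................
lens ax [[285.56275275 105.79902958]]
```

The height estimates for the scriber tip disagree (0.097 from side+top, 0.082 to 0.111 from the poorly conditioned pairs). I'll take two settled wrist views with a sideways baseline.

step_arm([
  [0,0,-30],
  [0,0,-60],
  [0,0,-60],
  [0,0,-60],
  [0,0,-60],
], twist=[0,0,0,0,0], hand=[255,255,255,255,255])

```text
time_s: 26.1
tool_pos: [0.4245, 0.2892, 0.1829]
tool_rot: [0.0, 0.866, 0.5, -0.001]
wrist_force: [1.0, -0.1, -1.6]
opening: 0.0153
```

step_arm([
  [0,0,0],
  [0,0,0],
  [0,0,0],
], twist=[0,0,0], hand=[255,255,255])

```text
time_s: 26.4
tool_pos: [0.4247, 0.2897, 0.1832]
tool_rot: [-0.0, 0.866, 0.5, -0.0]
wrist_force: [0.0, 0.1, -0.4]
opening: 0.0152
```

```bash
cat > n.py <<'E'
from h import *
import sys,pickle
robot.capture('wrist');s=robot.read_state();c=cam('wrist');im=robot.capture('wrist')[:,:,::-1];s2=robot.read_state()
print(s['time_s'],s['tool_pos'],s2['tool_pos']-s['tool_pos'])
h=cv2.cvtColor(im,cv2.COLOR_BGR2HSV);m=cv2.inRange(h,(0,110,80),(8,255,255))|cv2.inRange(h,(172,110,80),(180,255,255))
n,l,st,ce=cv2.connectedComponentsWithStats(m)
for i in range(1,n):
    if st[i][4]>60:
        p=np.argwhere(l==i)[:,::-1];print(st[i].tolist());lo=p[p[:,1]>=p[:,1].max()-1];e=lo.mean(0);print('end',e, 'rows',[(int(y),p[p[:,1]==y][:,0].min().item(),p[p[:,1]==y][:,0].max().item()) for y in range(p[:,1].max()-3,p[:,1].max()+1)])
        pickle.dump((c,e),open(sys.argv[1],'wb'))
cv2.imwrite('pics/%s.png'%sys.argv[1],im)
E
python3 n.py v1
```

```text
26.45 [0.42474382 0.28976692 0.18333234] [5.13347661e-05 6.21512476e-05 8.41442196e-05]
[418, 34, 43, 24, 203]
end [420.          56.33333333] rows [(54, 421, 427), (55, 419, 425), (56, 418, 423), (57, 418, 420)]
```

step_arm([
  [0,25,0],
  [0,60,0],
  [0,80,0],
  [0,80,0],
  [0,80,0],
], twist=[0,0,0,0,0], hand=[255,255,255,255,255])

```text
time_s: 27.0
tool_pos: [0.4938, 0.2501, 0.1835]
tool_rot: [-0.0, 0.866, 0.5, -0.0]
wrist_force: [-0.2, 1.0, -1.5]
opening: 0.0157
```

step_arm([
  [0,0,0],
  [0,0,0],
  [0,0,0],
], twist=[0,0,0], hand=[255,255,255])

```text
time_s: 27.3
tool_pos: [0.4936, 0.2505, 0.1838]
tool_rot: [-0.0, 0.865, 0.501, -0.0]
wrist_force: [-0.1, -0.1, -1.2]
opening: 0.0152
```

```bash
python3 n.py v2; python3 - <<'E'
from h import *
import pickle
a,b=[pickle.load(open(x,'rb')) for x in('v1','v2')];print(tri(a[0],[a[1]],b[0],[b[1]]))
E
```

```text
27.35 [0.49372336 0.25037288 0.18378182] [ 1.41812282e-04 -1.17214528e-04 -6.45106814e-07]Traceback (most recent call last):
  File "<stdin>", line 3, in <module>
FileNotFoundError: [Errno 2] No such file or directory: 'v2'
```

```bash
python3 - <<'E'
from h import *
import pickle
a=pickle.load(open('v1','rb'));c=cam('wrist');im=cv2.imread('pics/v2.png').astype(int)
print([pix(c,plane(a[0],[a[1]],z)).round().tolist() for z in(.085,.097,.111)])
d=im[...,2]-np.maximum(im[...,1],im[...,0]);sub=d[20:100,240:340];p=np.argwhere(sub>25)[:,::-1]+[240,20];print(len(p))
if len(p):
    for y in range(p[:,1].min(),p[:,1].max()+1):
        q=p[p[:,1]==y]; 
        if len(q): print(y,q[:,0].min(),q[:,0].max(),end='; ')
    lo=p[p[:,1]>=p[:,1].max()-1].mean(0);print('\nend',lo,tri(a[0],[a[1]],c,[lo]))
E
```

```text
[[[294.0, 57.0]], [[286.0, 57.0]], [[277.0, 57.0]]]
89
42 310 311; 43 307 312; 44 306 313; 45 304 311; 46 302 309; 47 301 307; 48 299 305; 49 297 303; 50 296 301; 51 294 299; 52 292 297; 53 291 294; 54 289 292; 55 287 290; 56 286 288; 57 284 286; 
end [286.   56.5] (array([0.54905363, 0.34441221, 0.09766859]), np.float64(0.00033636492153474166))
```

This gives the scriber tip at z = 0.0977 with a 0.3 mm ray miss, which agrees with side+top. From this shifted pose I can also check the insert without the lens in the way.

```bash
python3 - <<'E'
from h import *
c=cam('wrist');im=cv2.imread('pics/v2.png');h=cv2.cvtColor(im,cv2.COLOR_BGR2HSV)
print('pred',pix(c,[.4654,.36,.037]).round())
m=cv2.inRange(h,(12,60,130),(32,255,255));m[170:]=0
n,l,st,ce=cv2.connectedComponentsWithStats(m)
for k,a in zip(ce[1:],st[1:]):
    if a[4]>25: print(k.round(1),a[:5].tolist(),plane(c,[k],.037)[0].round(4))
s=robot.read_state();q=s['tool_rot'];r=R.from_quat([q[1],q[2],q[3],q[0]])
for z in (0,):
    L=s['tool_pos']+r.apply([.0806,0,.0237]);print('lens nominal',L)
g=cv2.GaussianBlur(cv2.cvtColor(im,cv2.COLOR_BGR2GRAY),(5,5),1)
cc=cv2.HoughCircles(g,cv2.HOUGH_GRADIENT,1,200,param1=120,param2=25,minRadius=55,maxRadius=95);print(cc, plane(c,cc[0,:1,:2],L[2]))
E
```

```text
pred [[186. 107.]]
[433.3  27.5] [430, 24, 8, 8, 45] [0.6598 0.3137 0.037 ]
[208.8  62.5] [203, 54, 13, 19, 123] [0.5001 0.3779 0.037 ]
[152.9  66.4] [143, 56, 20, 22, 330] [0.4608 0.3973 0.037 ]
[186.8 107.3] [177, 97, 20, 22, 274] [0.4661 0.3594 0.037 ]
[157.9 107.4] [149, 98, 19, 20, 283] [0.4459 0.3709 0.037 ]
[128.9 107.9] [120, 100, 19, 17, 302] [0.4254 0.3823 0.037 ]
lens nominal [0.53405884 0.32011859 0.16008114]
[[[279.5  99.5  73.1]]] [[0.53331731 0.32389397 0.16008114]]
```

The insert is confirmed at (0.466, 0.359). I'll return to the final pose with the lens at about 0.098 m.

step_arm([
  [0,-30,0],
  [-1,-65,0],
  [-1,-78,0],
  [-1,-78,10],
  [-1,-78,30],
], twist=[0,0,0,0,0], hand=[255,255,255,255,255])

```text
time_s: 27.9
tool_pos: [0.428, 0.2881, 0.154]
tool_rot: [0.0, 0.866, 0.5, 0.002]
wrist_force: [0.4, 0.2, -0.9]
opening: 0.015
```

step_arm([
  [0,0,15],
  [0,0,26],
  [0,0,32],
  [0,0,32],
  [0,0,32],
], twist=[0,0,0,0,0], hand=[255,255,255,255,255])

```text
time_s: 28.4
tool_pos: [0.4265, 0.2881, 0.1219]
tool_rot: [-0.0, 0.866, 0.5, 0.0]
wrist_force: [-0.8, 0.0, -0.0]
opening: 0.0152
```

step_arm([
  [0,0,0],
  [0,0,0],
  [0,0,0],
  [0,0,0],
  [0,0,0],
], twist=[0,0,0,0,0], hand=[255,255,255,255,255])

```text
time_s: 28.9
tool_pos: [0.4262, 0.288, 0.1218]
tool_rot: [0.0, 0.866, 0.5, 0.0]
wrist_force: [1.0, 0.2, -1.1]
opening: 0.0155
```

```bash
python3 m.py k; python3 - <<'E'
from h import *
import time
s=robot.read_state();print(s['tool_pos'],np.abs(s['joint_vel']).max())
E
```

```text
28.9 [0.42620669 0.28798359 0.12180379] [1.05049501e-05 8.65874338e-01 5.00261558e-01 6.82932630e-05] 0.015495609253028014 [-0.25  0.59 -0.56  1.97  0.47  0.71 -1.61]
lens [0.4665 0.3578 0.0981] insert pred err [ 0.0011 -0.0022]
wrist lens px [[285.4 106.6]] scr px [[488.8  24.4]]
 red 396 [474   0] [539  32] [[477, 31], [478, 31], [475, 32], [476, 32]] [[539, 2], [539, 1], [539, 3], [539, 0]]
top lens px [[211.4 248. ]] scr px [[217.9 212.4]]
 red 7 [217 206] [218 211] [[217, 209], [218, 209], [218, 210], [218, 211]] [[218, 208], [218, 209], [218, 210], [218, 211]]
side lens px [[332.2 265.3]] scr px [[281.2 258.2]]
 red 20 [272 257] [284 258] [[281, 258], [282, 258], [283, 258], [284, 258]] [[281, 258], [282, 258], [283, 258], [284, 258]]
[0.42614672 0.28795929 0.12172497] 0.0013125794276492818
```

```bash
python3 -c "
from plant import robot
robot.job_done()"
```

```text
the job is handed in; nothing more can be done
```

I opened the case lid with the screwdriver, laid the screwdriver flat on the bench, and handed the job in at about 29 s while still holding the loupe over the middle insert. No verdict is reported.

**Lid:** The first lift failed because wall friction pitched the screwdriver in the grip. I levelled it on the bench, regripped at 60 N and lifted with almost no push on the wall. The lid went back until it met its stop, and a later picture showed it still leaning back.

**Screwdriver:** It is back on its original clear spot, let go.

**Loupe at the end:** It is held at about 50 N and not moving. The tool points straight down, but I did not measure the lens tilt separately.

| | Lens | Target |
|---|---|---|
| Position (x, y) | (0.4665, 0.358) | insert (0.466, 0.359) |
| Height | 0.098 m | scriber point 0.0977 m |

**Checks that disagreed:**
- **Lens centre:** The wrist camera's circle fit put it about 4 mm off the position worked out from the arm. I corrected for about half of that, well inside the 12 mm allowed.
- **Scriber height:** Early readings from poor camera pairings ranged from 0.082 to 0.111 m. I used 0.0977 m, from two wrist views taken side by side, which agreed with the side and top cameras.

The scriber's pixels were unchanged between the start and the end in the top and side views. I did not measure the vial or the chuck key, but the arm never went near them.

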